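# Sample cup onto the precision balance

## Robot

A 6-joint arm with a two-finger parallel gripper is mounted at the origin on the work surface. World frame = base frame: x ahead of the robot, y to its left, z up, the work surface at z = 0. Lengths are in m, angles in rad, forces in N, time in s.
With the tool pointing down it reaches from about 0.375 to 0.9 m from the base axis. Payload 3.1 kg.
Tool frame: the origin (TCP) lies at the very end of the fingers, on their centre line; the grasp point (between the pads) lies 19 mm behind it (manip.tcp_to_grasp is the distance from the TCP to the grasp point, in m); z points along the fingers, y is the line along which they close (so a half turn about z gives the same grasp; the last joint's range is limited). The gripper opens to 85 mm and grips with 20 to 120 N. Pads are 22 mm wide; open, the fingers measure 114 mm over their backs; the gripper's body (76 mm by 85 mm) begins 54 mm behind the grasp point. The pads swing forward as they close: fully open they stand 13 mm farther back than shut.
Start: joints at [-1.341, 0.527, 1.433, -0, 1.181, -0.178], TCP at [0.248, -0.574, 0.231] pointing down, gripper open.
Joint ranges: [-3.08, 3.08], [-0.75, 2.2], [0.22, 2.44], [-1.43, 4.57], [0, 2.65], [-2.85, 2.85]. Speed limits (rad/s): [2.79, 2.79, 3.14, 3.14, 3.14, 3.14].

## Interface

Orientations are given as a unit quaternion [x, y, z, w].
In Python, from station import manip gives the robot as it stands. The module is installed in compiled form; this text tells all that it offers.
- The arm moves only by the tool step_arm, never from a script. Its argument "commands" is one flat list of numbers, 6 for each row, row after row: the shift along the tool's x, y, z in m, then the turn, a rotation vector about the tool's x, y, z in degrees. A call has exactly 10 rows; each row is the pose to reach, as a shift and turn from the pose commanded when the call began, along the tool's axes at that moment; what a row does not reach only later rows make up. A row lasts 1/10 s, in which the tool goes at most 50 mm and 8.59 degrees, less where a joint would pass 70% of its speed; a pose out of reach is approached as far as the arm can. A call with a gripper value outside its range is refused whole. "jaw" is the opening in per cent of the stroke, from 0 (shut) to 100 (fully open), set as the call begins (left out, the last holds). The fingers move at their own pace and stop on an object; "grip_force" is the grip in N (left out, the last holds). Time passes only in rows, so rows that repeat a pose let the fingers close, or fill a call up. It gives the time, the measured TCP pose, the force, the opening and the grip force at its end, in the units of the state.
- manip.sense(): the state, without advancing time (a new reading comes with each control period).
- manip.snapshot(name): name is "scene" or "top"; returns a dict with "pixels" (400x640x3 uint8, blue, green, red), "fx", "fy", "cx", "cy" (pixels), "R" (3x3) and "t" (3): a world point X has camera coordinates R X + t. Camera axes: x right, y down, z forward; pixel columns grow to the right and rows downward; lengths in m; the calibration is good to about 2 mm. A picture is of the moment at which its call begins. There is no depth.
- manip.sign_off(): hands the job in; it is judged then, once.
The state is a dict: "t": time; "q": joint angles; "qd": joint speeds; "tau": joint torques, N m; "tcp_pos": TCP position; "tool_rot": TCP orientation; "force": force on the tool from outside, world axes, zero at the start; "ft_torque": the same for the moment, N m; "finger_gap": opening from 0.0 (shut) to 1.0 (fully open); "gripper_force": force on a finger pad.
Only numpy, scipy, OpenCV 4.12 (cv2) and the standard library are available. Lean on these libraries where they do the work, as an engineer would, in place of code of your own. Each camera call takes 0.05 s, during which the arm holds its last target. There are 200 camera calls.

## Task

Get the precision balance ready for a sample: slide the glass top door of its draught shield fully back, then draw the top cup off the nested stack, giving it an eighth of a turn before it comes out of the nest, and leave the other cups standing where they are. Set the cup gently, upright, in the middle of the weighing pan and ease the door fully shut; no dropping or slamming, and leave the jars and other things alone.

Things in the scene. Friction and masses are not known exactly. Their poses are not given: they have to be found in the camera images.
- door_handle (a point): Middle of the upright grey handle on the front edge of the draught shield's sliding glass top door: a bar 70 mm wide (y), 10 mm thick (x), 24 mm tall, clear on both sides. Its top is 12 mm above this point, the glass 12 mm below. x points the way the door opens (to the balance's back), z up. Shut fingertips can push it from the front to open and from behind to shut.
- shield_door (a joint): Slide of the top door in m: 0 fully shut, 0.15 fully back at its stop. Starts up to 0.04 ajar, stays where it is left; sliding takes 2 to 4 N. The level glass has its upper face 167.5 mm above the table; the track rails beside it and the front edge of the frame stand 2.5 mm higher.
- pan_center (a point): Centre of the top of the weighing pan, a steel disc 120 mm across, 78 mm above the table, in a square glass chamber 170 mm wide inside whose walls rise 92 mm above the pan. x points to the back of the balance. With the door fully back the chamber is open from above from 85 mm in front of this point to 64 mm behind it; there the handle then stands (top 192 mm above the table).
- balance: The balance, white, 380 mm long (x), 200 mm wide, fixed for the job; its origin is on the table under the pan's centre, x to its back. In front of the chamber is a low housing with the display (74 mm high); behind it a rear tower (154 mm high) over which the door slides, sticking out up to 46 mm beyond the tower when open.
- cup_top_center (a point): Top cup of three nested white plastic cups in a shallow steel tray: tapered, 66 mm tall, foot 44 mm, lip 66 mm across (vertical band 5 mm high, the widest part), about 30 g. The point is on its axis, 33 mm below the rim, 33 mm above the foot. It stands 24 mm above the cup below: grip across the lip, fingertips at most 20 mm below the rim. It sits loosely on ribs and leaves the nest after 42 mm of lift.
- cup_mid_center (a point): The second cup of the nest, same shape; the point is half-way up on its axis. It stays in the nest.
- cup_low_center (a point): The lowest cup of the nest, same shape; the point is half-way up on its axis. It stands on the tray's floor, 3 mm above the table.
- pan: The weighing pan itself (fixed to the balance).
- squat_a: small round jam jar, black lid, 55 mm across, 46 mm tall, on the sample tray beside the nest of cups; the origin is under it. Stays where it is.
- squat_b: small round jam jar (55 x 46 mm) on the table between the balance and the tray; the origin is under it. Stays where it is.
- squat_c: small round jam jar (55 x 46 mm) on the table's far side; the origin is under it. Stays where it is.
- jar_a: large faceted jam jar, gold lid, 78 mm across, 95 mm tall, at the left; the origin is under it. Stays where it is.
- jar_b: large faceted jam jar (78 x 95 mm) at the right; the origin is under it. Stays where it is.
- bowl: steel bowl, 120 mm across, 50 mm tall, at the left; the origin is under it. Stays where it is.
- spoon: steel spoon, 190 mm long, lying at the right, near the robot; the origin is under it. Stays where it is.
- cup_top: The same topmost cup; this point is the centre of the underside of its foot.
There are look-alikes about, which are no part of the job. Leave any blue or green look-alike of the cup_top alone.

How it is judged:
By the outcome, as a careful person would: the job done as asked, in the order asked, and still so for the second after the job is handed in, with the robot touching nothing.
It also fails if it takes over 61 s, if anything falls off the work surface, if the arm or the gripper's body presses on something with over 40 N, if the wrist force passes 120 N, or if a joint passes its speed limit or range.

## Working session

There is one attempt and no reset: what is moved stays moved. The work goes in short steps, Python scripts to look and compute and a tool call to move; the robot and the scene stay as the last step left them, time stands still between calls to the robot, and variables do not carry over. Pictures are saved under pics/ and viewed, at most 11 in all, crops included, and the job is handed in when it is done.

Besides the shell and the picture viewer there is one more tool, called after ">>>" as name(argument=value, ...) on one line, values as JSON. step_arm: Moves the arm, as the interface text tells. Its arguments: {"type":"object","properties":{"commands":{"type":"array","items":{"type":"number"}},"jaw":{"type":"number"},"grip_force":{"type":"number"}},"required":["commands"]}

```bash
mkdir -p pics; python3 - <<'E'
from station import manip
import cv2,numpy as np
for n in("scene","top"):
    s=manip.snapshot(n); cv2.imwrite(f"pics/{n}0.png",s["pixels"])
    R=np.array(s["R"]);print(n,s["fx"],s["cx"],s["cy"],(-R.T@np.array(s["t"])).round(3),R.round(3).tolist())
st=manip.sense();print(st["tcp_pos"],st["tool_rot"],st["t"],st["finger_gap"],manip.tcp_to_grasp)
E
```

```text
scene 379.7772480973095 322.67206570459285 195.07532489580464 [1.447 0.284 0.837] [[-0.294, 0.956, -0.007], [0.587, 0.175, -0.79], [-0.754, -0.236, -0.613]]
top 464.6394588227554 321.2903474654364 195.4850891172005 [0.416 0.007 1.688] [[-0.007, -1.0, 0.002], [-0.997, 0.007, -0.073], [0.072, -0.002, -0.997]]
[ 0.24775398 -0.57309949  0.2304277 ] [ 9.79278487e-01  2.02515928e-01 -3.06023495e-05 -9.70812449e-04] 0.1 0.9994308343217132 0.0187
```

View pics/scene0.png

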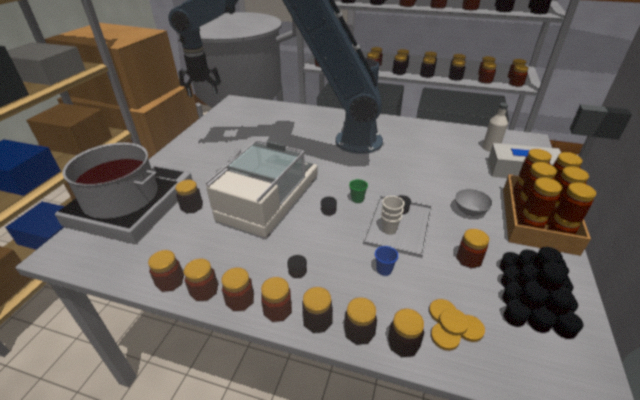

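View pics/top0.png

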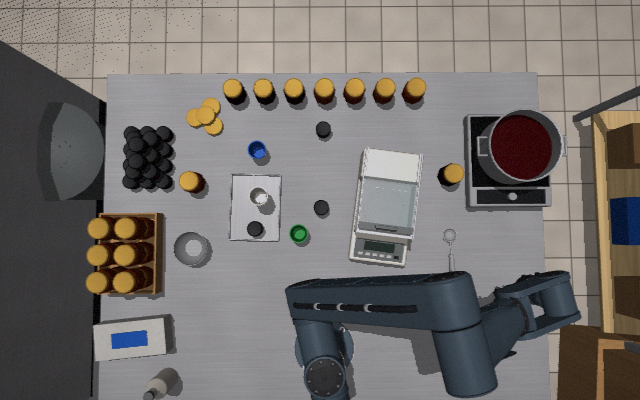

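Top view: the white nest is at (261,197) on the tray. Look-alikes are the blue cup at (257,150) and the green one at (298,233), and I choose the white nest. The balance spans (350-423, 148-265), with its display towards the robot. Next, close crops of both.

```bash
python3 - <<'E'
import cv2,numpy as np
a=cv2.imread("pics/top0.png");b=cv2.imread("pics/scene0.png")
f=lambda im,x,y,w,h,k:cv2.resize(im[y:y+h,x:x+w],None,fx=k,fy=k,interpolation=cv2.INTER_CUBIC)
# left: balance from top x345..430,y140..270 x4 ; right: nest top + nest scene
A=f(a,340,140,90,130,4.6)
N=f(a,225,170,60,75,4); S=f(b,360,180,80,75,4)
H=600;c=np.zeros((H,800,3),np.uint8)
c[:A.shape[0],:A.shape[1]]=A[:600];c[:300,420:660]=N;c[300:600,420:740]=S
cv2.imwrite("pics/crop1.png",c);print(A.shape)
E
```

```text
(598, 414, 3)
```

View pics/crop1.png

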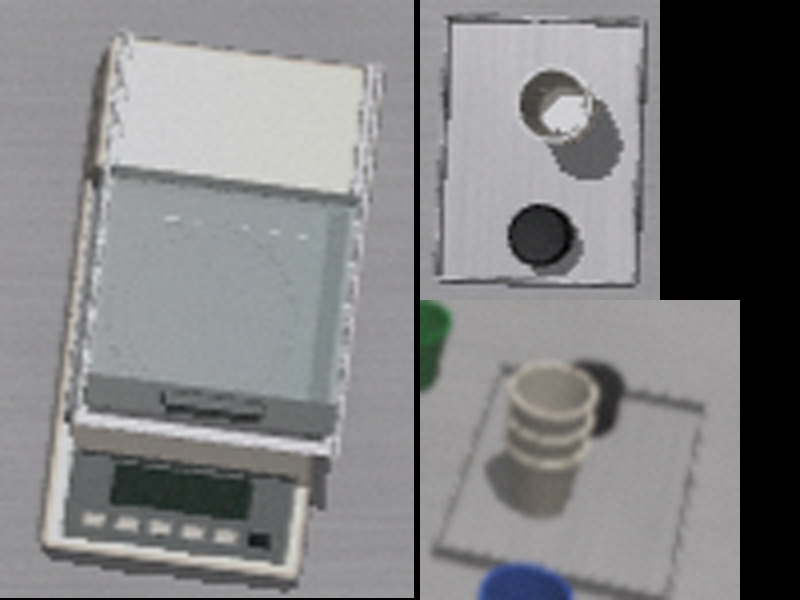

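The crop confirms it. The top cup's rim ring is centred at about (258.7,196.2), and the black squat jar is at about (254,228). The door handle is at about (386.7,227.6), just behind the frame's front edge, which runs from (357,230) to (412,237). The door is near shut.

```bash
cat > h.py <<'E'
import numpy as np,cv2
from station import manip
from scipy.spatial.transform import Rotation as Ro
def ray(s,u,v,z):
    R=np.array(s["R"]);t=np.array(s["t"]);c=-R.T@t
    d=R.T@np.array([(u-s["cx"])/s["fx"],(v-s["cy"])/s["fy"],1])
    return (c+d*(z-c[2])/d[2]).round(4)
def proj(s,X):
    p=np.array(s["R"])@X+np.array(s["t"]);return (s["fx"]*p[0]/p[2]+s["cx"],s["fy"]*p[1]/p[2]+s["cy"])
def to(p,yaw=None):
    """shift in tool axes (mm) to world TCP p; yaw = world angle of tool y axis (deg, mod 180) -> turn about tool z"""
    st=manip.sense();r=Ro.from_quat(st["tool_rot"]);M=r.as_matrix()
    print("tcp",np.round(st["tcp_pos"],4),"F",np.round(st["force"],1),"gap",round(st["finger_gap"],3),"t",round(st["t"],2))
    a=np.degrees(np.arctan2(M[1,1],M[0,1]));print(" tool-y yaw",a.round(2)," axes x",M[:,0].round(3)," q6",round(st["q"][5],2))
    if p is not None: print(" shift mm",(M.T@(np.array(p)-st["tcp_pos"])*1e3).round(1))
    if yaw is not None: print(" turn z",(-((yaw-a+90)%180-90)).round(2))
E
python3 - <<'E'
from h import *
s=manip.snapshot("top");S=manip.snapshot("scene")
o=lambda cx,cy:(340+cx/4.6-.4,140+cy/4.6-.4)
for n,c,z in [("railrearL",(122,36),.17),("railrearR",(376,68),.17),("frontL",(76,415),.17),("frontR",(334,447),.17),("handleL",(163,390),.186),("handleR",(267,405),.186),("handleFL",(163,412),.18),("handleFR",(267,420),.18),("towFL",(110,168),.154),("towFR",(355,193),.154),("pan",(200,303),.078),("footFL",(42,550),.07),("footFR",(297,582),.07)]:
    print(n,ray(s,*o(*c),z))
print("rim top",ray(s,258.4,195.9,.117),"rim scene",ray(S,360+(553-420)/4-.4,180+(390-300)/4-.4,.117))
print("squat_a",ray(s,225+(540-420)/4,170+235/4,.046),"green",ray(s,298,233,.066),"squat_b",ray(s,321,208,.046))
to(None)
E
```

```text
railrearL [ 0.6848 -0.1458  0.17  ]
railrearR [ 0.6604 -0.3276  0.17  ]
frontL [ 0.4138 -0.1093  0.17  ]
frontR [ 0.39   -0.2917  0.17  ]
handleL [ 0.4309 -0.1694  0.186 ]
handleR [ 0.4199 -0.2422  0.186 ]
handleFL [ 0.4155 -0.1698  0.18  ]
handleFR [ 0.4094 -0.243   0.18  ]
towFL [ 0.5915 -0.1374  0.154 ]
towFR [ 0.5721 -0.3139  0.154 ]
pan [ 0.4973 -0.211   0.078 ]
footFL [ 0.3127 -0.0902  0.07  ]
footFR [ 0.2874 -0.2814  0.07  ]
rim top [0.5307 0.2164 0.117 ] rim scene [0.534  0.2198 0.117 ]
squat_a [0.4199 0.2375 0.046 ] green [0.4041 0.0851 0.066 ] squat_b [0.4915 0.0044 0.046 ]
tcp [ 0.2478 -0.5733  0.2307] F [-0.4  0.1 -0.2] gap 0.998 t 0.2
 tool-y yaw -66.63  axes x [0.918 0.397 0.   ]  q6 -0.18
```

```bash
cat >> h.py <<'E'
YAW=-7.6;P0=np.array([.493,-.2128])
def bal(x,y,z):
    a=np.radians(YAW);return np.array([P0[0]+x*np.cos(a)-y*np.sin(a),P0[1]+x*np.sin(a)+y*np.cos(a),z])
def tobal():
    st=manip.sense();d=st["tcp_pos"][:2]-P0;a=np.radians(YAW)
    print(" in balance frame",round(d[0]*np.cos(a)+d[1]*np.sin(a),4),round(-d[0]*np.sin(a)+d[1]*np.cos(a),4))
E
python3 -c "
from h import *
p=bal(-.122,0,.215);print(p);to(p,82.4)"
```

```text
[ 0.3720717  -0.19666472  0.215     ]
tcp [ 0.2478 -0.5733  0.2307] F [-0.4  0.1 -0.2] gap 0.998 t 0.2
 tool-y yaw -66.63  axes x [0.918 0.397 0.   ]  q6 -0.18
 shift mm [ 263.4 -296.4   16.2]
 turn z 30.97
```

>>> step_arm(commands=[0.026,-0.03,0.001,0,0,3.1,0.053,-0.059,0.002,0,0,6.2,0.079,-0.089,0.003,0,0,9.3,0.105,-0.118,0.004,0,0,12.4,0.132,-0.148,0.005,0,0,15.5,0.158,-0.178,0.007,0,0,18.6,0.184,-0.207,0.009,0,0,21.7,0.211,-0.237,0.011,0,0,24.8,0.237,-0.267,0.013,0,0,27.9,0.263,-0.296,0.016,0,0,31], jaw=0, grip_force=20)

```text
t: 1.2
tcp_pos: [0.3722, -0.1962, 0.2154]
tool_rot: [0.998, -0.068, 0.0, 0.0]
force: [0.7, -0.6, -0.4]
finger_gap: -0.005
gripper_force: 0.0
```

```bash
python3 -c "
from h import *
s=manip.snapshot('top');S=manip.snapshot('scene')
f=lambda im,x,y,w,h,k:cv2.resize(im[y:y+h,x:x+w],None,fx=k,fy=k,interpolation=cv2.INTER_CUBIC)
cv2.imwrite('pics/c2.png',np.hstack([f(s['pixels'],330,140,100,130,4),f(S['pixels'],205,110,97,130,4)]))
to(bal(-.115,0,.176),82.4);tobal()
print(ray(s,0,0,0))"
```

```text
tcp [ 0.3713 -0.1928  0.2148] F [ 0.7 -1.3 -0.4] gap 0.001 t 1.3
 tool-y yaw -97.37  axes x [ 0.992 -0.128 -0.003]  q6 0.95
 shift mm [ 8.4  3.9 38.8]
 turn z 0.23
 in balance frame -0.1233 0.0037
[1.2831 1.2033 0.    ]
```

View pics/c2.png

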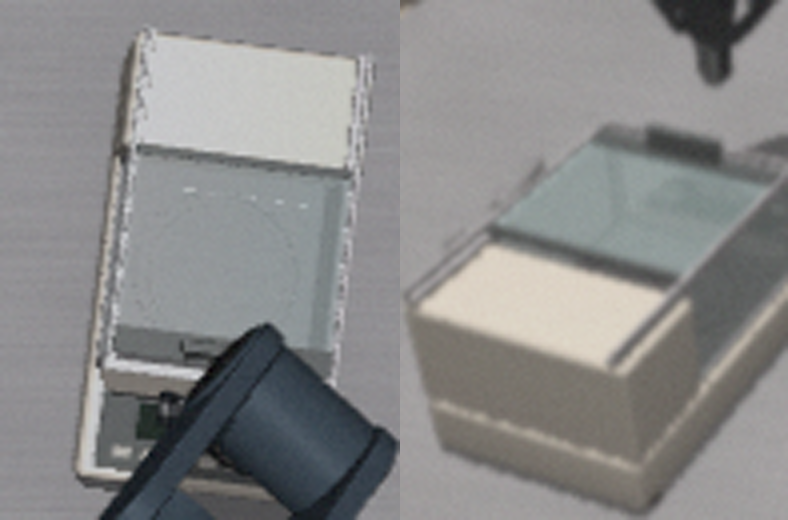

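The handle is at scene pixel (276,146). The shut fingers hang in front of it, clear of the frame, so I go down and push.

>>> step_arm(commands=[0,0.001,0.006,0,0,0,0,0.002,0.012,0,0,0,0,0.003,0.018,0,0,0,0,0.003,0.024,0,0,0,0,0.003,0.03,0,0,0,0,0.003,0.036,0,0,0,0,0.003,0.038,0,0,0,0.002,0.003,0.038,0,0,0,0.004,0.003,0.038,0,0,0,0.006,0.003,0.038,0,0,0])

```text
t: 2.3
tcp_pos: [0.3779, -0.2016, 0.1776]
tool_rot: [0.998, -0.067, 0.0, 0.0]
force: [-0.1, 1.0, -0.1]
finger_gap: -0.002
gripper_force: 0.0
```

```bash
python3 -c "
from h import *
to(bal(.051,0,.177),82.4);tobal()"
```

```text
tcp [ 0.3779 -0.2016  0.1776] F [-0.1  1.  -0.1] gap -0.002 t 2.3
 tool-y yaw -97.63  axes x [ 0.991 -0.133  0.001]  q6 0.95
 shift mm [166.5  -4.2   0.7]
 turn z -0.03
 in balance frame -0.1155 -0.0041
```

>>> step_arm(commands=[0.008,-0.001,0,0,0,0,0.016,-0.002,0,0,0,0,0.024,-0.003,0,0,0,0,0.032,-0.003,0,0,0,0,0.042,-0.003,0,0,0,0,0.052,-0.003,0,0,0,0,0.062,-0.003,0,0,0,0,0.072,-0.003,0,0,0,0,0.082,-0.003,0,0,0,0,0.092,-0.003,0,0,0,0])

```text
t: 3.3
tcp_pos: [0.4698, -0.2106, 0.1772]
tool_rot: [0.998, -0.067, -0.0, -0.0]
force: [-2.1, 1.5, 3.2]
finger_gap: -0.005
gripper_force: 1.2
```

>>> step_arm(commands=[0.01,0,0,0,0,0,0.02,0,0,0,0,0,0.029,0,0,0,0,0,0.037,0,0,0,0,0,0.044,0,0,0,0,0,0.05,0,0,0,0,0,0.055,0,0,0,0,0,0.059,0,0,0,0,0,0.063,0,0,0,0,0,0.066,0,0,0,0,0])

```text
t: 4.3
tcp_pos: [0.5346, -0.2195, 0.1772]
tool_rot: [0.998, -0.067, -0.0, -0.0]
force: [-2.7, 1.5, 0.7]
finger_gap: 0.001
gripper_force: 1.1
```

```bash
python3 -c "
from h import *
s=manip.snapshot('top');S=manip.snapshot('scene')
f=lambda im,x,y,w,h,k:cv2.resize(im[y:y+h,x:x+w],None,fx=k,fy=k,interpolation=cv2.INTER_CUBIC)
cv2.imwrite('pics/c3.png',np.hstack([f(s['pixels'],330,140,100,130,4),f(S['pixels'],205,110,97,130,4)]))
to(bal(.051,0,.177),82.4);tobal()
"
```

```text
tcp [ 0.5352 -0.2199  0.1773] F [-0.8  0.3 -0.6] gap 0.001 t 4.4
 tool-y yaw -97.63  axes x [ 0.991 -0.133  0.001]  q6 1.12
 shift mm [ 8.3 -1.4  0.3]
 turn z -0.03
 in balance frame 0.0427 -0.0014
```

View pics/c3.png

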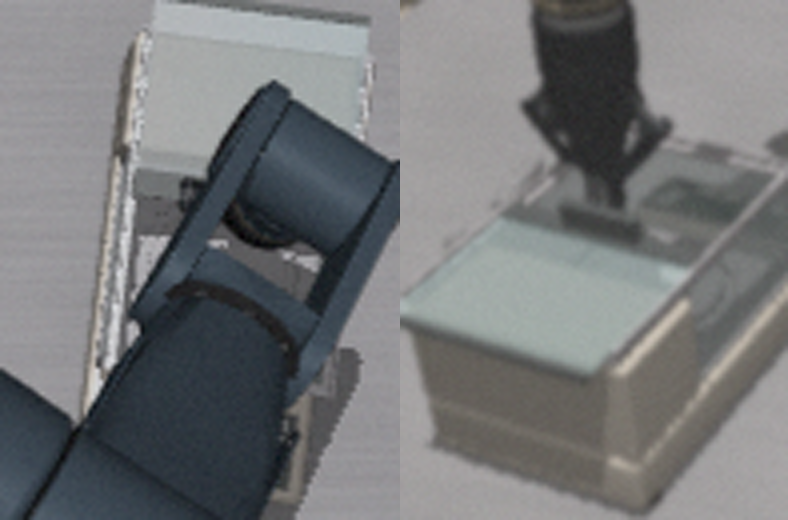

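The door follows the fingers, with the handle now at scene (355,165), and has about 10 mm to go. I creep on to the stop.

>>> step_arm(commands=[0.0015,0,0,0,0,0,0.003,0,0,0,0,0,0.0045,0,0,0,0,0,0.006,0,0,0,0,0,0.007,0,0,0,0,0,0.008,0,0,0,0,0,0.009,0,0,0,0,0,0.01,0,0,0,0,0,0.011,0,0,0,0,0,0.012,0,0,0,0,0])

```text
t: 5.4
tcp_pos: [0.5465, -0.2213, 0.1773]
tool_rot: [0.998, -0.067, 0.0, 0.0]
force: [-2.1, -1.4, 0.2]
finger_gap: -0.001
gripper_force: 1.0
```

>>> step_arm(commands=[0.001,0,0,0,0,0,0.002,0,0,0,0,0,0.003,0,0,0,0,0,0.004,0,0,0,0,0,0.005,0,0,0,0,0,0.006,0,0,0,0,0,0.006,0,0,0,0,0,0.006,0,0,0,0,0,0.006,0,0,0,0,0,0.006,0,0,0,0,0])

```text
t: 6.4
tcp_pos: [0.5484, -0.2214, 0.1774]
tool_rot: [0.998, -0.066, -0.004, -0.0]
force: [-10.6, -1.7, 5.8]
finger_gap: -0.002
gripper_force: 5.5
```

>>> step_arm(commands=[-0.004,0,0,0,0,0,-0.01,0,0,0,0,0,-0.016,0,-0.004,0,0,0,-0.016,0,-0.015,0,0,0,-0.016,0,-0.03,0,0,-4,-0.016,-0.02,-0.045,0,0,-8,-0.016,-0.045,-0.055,0,0,-12,-0.016,-0.08,-0.06,0,0,-17,-0.016,-0.12,-0.06,0,0,-22,-0.016,-0.16,-0.06,0,0,-28])

```text
t: 7.4
tcp_pos: [0.5588, -0.06, 0.2389]
tool_rot: [0.984, 0.178, 0.002, 0.001]
force: [0.3, 0.5, 0.2]
finger_gap: 0.002
gripper_force: 0.0
```

```bash
sed -i 's/P0=np.array.*/P0=np.array([.4955,-.2131])/' h.py; python3 -c "
from h import *
s=manip.snapshot('top')
f=lambda im,x,y,w,h,k:cv2.resize(im[y:y+h,x:x+w],None,fx=k,fy=k,interpolation=cv2.INTER_CUBIC)
cv2.imwrite('pics/c4.png',np.hstack([f(s['pixels'],335,140,100,130,4.5)]))
to([.532,.218,.185],-52.6)"
```

```text
tcp [ 0.5585 -0.0536  0.2387] F [ 0.7  3.2 -0.5] gap -0.002 t 7.45
 tool-y yaw -69.05  axes x [0.934 0.358 0.004]  q6 0.9
 shift mm [  72.2 -262.9   55. ]
 turn z -16.45
```

View pics/c4.png

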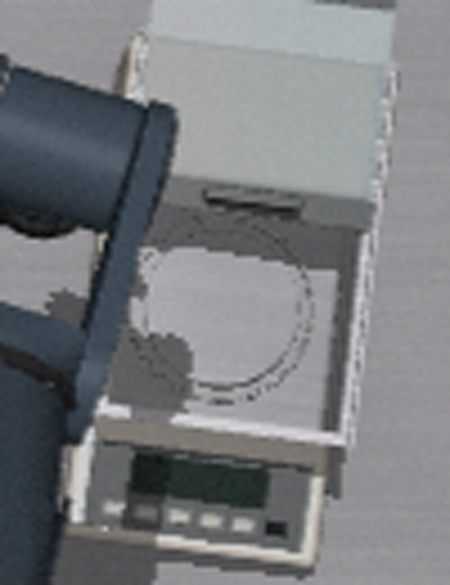

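The door is fully back. The pan disc is about 158 px wide in the crop and centred at crop (224,309), which is image (384.4,208.3). On to the nest.

>>> step_arm(commands=[0.007,-0.026,0,0,0,-1.6,0.014,-0.053,0,0,0,-3.3,0.022,-0.079,0,0,0,-5,0.029,-0.105,0,0,0,-6.6,0.036,-0.131,0.005,0,0,-8.2,0.043,-0.158,0.012,0,0,-9.9,0.05,-0.184,0.021,0,0,-11.5,0.058,-0.21,0.03,0,0,-13.2,0.065,-0.236,0.038,0,0,-14.8,0.072,-0.259,0.045,0,0,-16.4], jaw=100)

```text
t: 8.45
tcp_pos: [0.5355, 0.2083, 0.1929]
tool_rot: [0.949, 0.316, 0.001, -0.0]
force: [-1.0, -0.2, 1.2]
finger_gap: 1.005
gripper_force: 0.0
```

```bash
python3 -c "
from h import *
s=manip.snapshot('top');S=manip.snapshot('scene')
print('pan',ray(s,384.4,208.3,.078))
f=lambda im,x,y,w,h,k:cv2.resize(im[y:y+h,x:x+w],None,fx=k,fy=k,interpolation=cv2.INTER_CUBIC)
cv2.imwrite('pics/c5.png',f(S['pixels'],340,130,110,120,5))
to([.532,.218,.097],-52.6)
st=manip.sense();p=st['tcp_pos'];M=Ro.from_quat(st['tool_rot']).as_matrix()
for dz in (0,.013):
  for k in(-1,1): print('tip',dz,k,np.round((np.array(proj(S,p+M[:,1]*k*.0425-M[:,2]*dz))-[340,130])*5))
for z in(.117,.093): print('rim',np.round((np.array(proj(S,np.array([.532,.218,z])))-[340,130])*5))
"
```

```text
pan [ 0.4874 -0.2154  0.078 ]
tcp [0.5347 0.2094 0.1923] F [ 0.1 -0.2 -0.7] gap 1.0 t 8.55
 tool-y yaw -53.04  axes x [0.799 0.601 0.001]  q6 1.1
 shift mm [ 2.9 -8.4 95.3]
 turn z -0.44
tip 0 -1 [325. 242.]
tip 0 1 [194. 272.]
tip 0.013 -1 [328. 224.]
tip 0.013 1 [196. 254.]
rim [262. 358.]
rim [258. 389.]
```

View pics/c5.png

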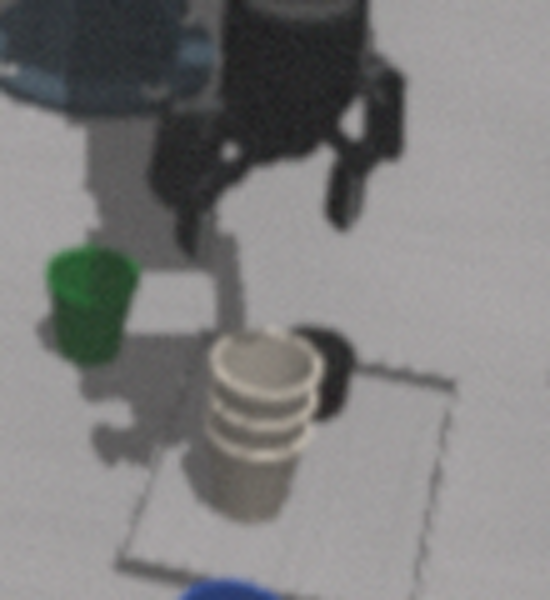

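Scene crop: the nest rim is centred at (265,364), image (393,202.8), within 2 mm of the estimate. The open tips straddle it. The pan estimates differ by 8 mm, so I take one clean overlay of the pan.

```bash
python3 -c "
from h import *
s=manip.snapshot('top');S=manip.snapshot('scene')
print('rim',ray(S,392.7,202.4,.117))
f=lambda im,x,y,w,h,k:cv2.resize(im[y:y+h,x:x+w],None,fx=k,fy=k,interpolation=cv2.INTER_CUBIC)
A=f(s['pixels'],348,165,75,80,5.3);B=A.copy()
def pl(Xs,col):
  q=np.array([[(c-o+.5)*5.3-.5 for c,o in zip(proj(s,X),(348,165))] for X in Xs]);cv2.polylines(B,[q.round().astype(int)],False,col,1)
th=np.linspace(0,2*np.pi,60)
pl([bal(.06*np.cos(a),.06*np.sin(a),.078) for a in th],(0,0,255))
pl([bal(x,y,.17) for x,y in((-.085,-.085),(-.085,.085),(.064,.085),(.064,-.085),(-.085,-.085))],(255,0,0))
pl([bal(x,y,.1915) for x,y in((.064,-.035),(.064,.035),(.074,.035),(.074,-.035),(.064,-.035))],(0,160,0))
cv2.imwrite('pics/c6.png',np.hstack([A,B]))
"
```

```text
rim [0.5356 0.2196 0.117 ]
```

View pics/c6.png

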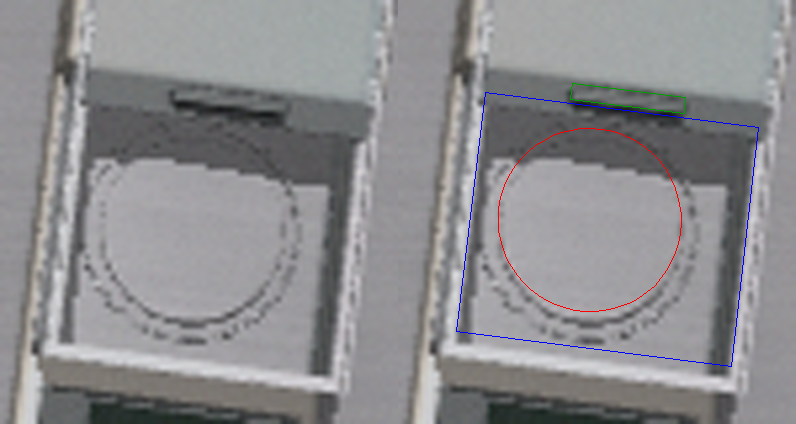

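```bash
sed -i 's/P0=np.array.*/P0=np.array([.489,-.2132])/' h.py; python3 -c "
from h import *
to([.533,.2185,.093],-52.6)"
```

```text
tcp [0.5355 0.207  0.1929] F [ 0.6  1.1 -0. ] gap 0.996 t 8.65
 tool-y yaw -53.18  axes x [0.801 0.599 0.001]  q6 1.1
 shift mm [  4.8 -10.8  99.9]
 turn z -0.58
```

>>> step_arm(commands=[0.003,-0.006,0.005,0,0,-0.3,0.005,-0.011,0.012,0,0,-0.6,0.005,-0.011,0.022,0,0,-0.6,0.005,-0.011,0.032,0,0,-0.6,0.005,-0.011,0.042,0,0,-0.6,0.005,-0.011,0.054,0,0,-0.6,0.005,-0.011,0.066,0,0,-0.6,0.005,-0.011,0.078,0,0,-0.6,0.005,-0.011,0.09,0,0,-0.6,0.005,-0.011,0.1,0,0,-0.6])

```text
t: 9.65
tcp_pos: [0.5323, 0.2185, 0.091]
tool_rot: [0.947, 0.32, -0.0, -0.0]
force: [-0.1, -0.1, 1.2]
finger_gap: 1.0
gripper_force: 0.0
```

>>> step_arm(commands=[0,0,0,0,0,0,0,0,0,0,0,0,0,0,0,0,0,0,0,0,0,0,0,0,0,0,0,0,0,0,0,0,0,0,0,0,0,0,0,0,0,0,0,0,0,0,0,0,0,0,0,0,0,0,0,0,0,0,0,0], jaw=60, grip_force=20)

```text
t: 10.65
tcp_pos: [0.5325, 0.2185, 0.0923]
tool_rot: [0.947, 0.32, -0.0, 0.0]
force: [0.1, 0.2, -0.3]
finger_gap: 0.764
gripper_force: 22.3
```

Gripped, with the jaws 65 mm apart. I lift 15 mm, then turn 45°.

>>> step_arm(commands=[0,0,-0.003,0,0,0,0,0,-0.007,0,0,0,0,0,-0.011,0,0,0,0,0,-0.015,0,0,0,0,0,-0.015,0,0,3,0,0,-0.015,0,0,9,0,0,-0.015,0,0,15,0,0,-0.015,0,0,21,0,0,-0.015,0,0,27,0,0,-0.015,0,0,33])

```text
t: 11.65
tcp_pos: [0.5326, 0.2185, 0.1077]
tool_rot: [0.999, 0.036, 0.0, -0.0]
force: [0.8, 0.4, 0.1]
finger_gap: 0.762
gripper_force: 22.3
```

>>> step_arm(commands=[0,0,0,0,0,5,0,0,0,0,0,9,0,0,0,0,0,12,0,0,0,0,0,13,0,0,0,0,0,13,0,0,0,0,0,13,0,0,-0.003,0,0,13,0,0,-0.008,0,0,13,0,0,-0.015,0,0,13,0,0,-0.022,0,0,13])

```text
t: 12.65
tcp_pos: [0.5326, 0.2186, 0.1301]
tool_rot: [0.997, -0.075, 0.0, -0.0]
force: [0.4, -0.5, 0.6]
finger_gap: 0.764
gripper_force: 22.3
```

>>> step_arm(commands=[0,0,-0.008,0,0,0,0,0,-0.016,0,0,0,0,0,-0.026,0,0,0,0,0,-0.038,0,0,0,0,0,-0.052,0,0,0,0,0,-0.068,0,0,0,0,0,-0.086,0,0,0,0,0,-0.104,0,0,0,0,0,-0.12,0,0,0,0,0,-0.13,0,0,0])

```text
t: 13.65
tcp_pos: [0.533, 0.2186, 0.2615]
tool_rot: [0.997, -0.075, 0.001, -0.0]
force: [0.1, 0.0, 0.1]
finger_gap: 0.763
gripper_force: 22.3
```

```bash
python3 -c "
from h import *
to(bal(0,0,.26),-97.6)"
```

```text
tcp [0.533  0.2186 0.2615] F [0.1 0.  0.1] gap 0.763 t 13.65
 tool-y yaw -98.63  axes x [ 0.989 -0.15   0.002]  q6 1.92
 shift mm [ 21.3 433.6   1.1]
 turn z -1.03
```

>>> step_arm(commands=[0,0.005,0,0,0,0,0.001,0.014,0,0,0,-0.1,0.002,0.028,0,0,0,-0.2,0.003,0.048,0,0,0,-0.3,0.004,0.072,0,0,0,-0.4,0.005,0.098,0,0,0,-0.5,0.006,0.124,0,0,0,-0.6,0.007,0.15,0,0,0,-0.7,0.009,0.176,0,0,0,-0.8,0.01,0.202,0,0,0,-0.9])

```text
t: 14.65
tcp_pos: [0.5109, 0.0153, 0.2584]
tool_rot: [0.998, -0.068, -0.001, 0.0]
force: [-0.2, -0.8, -0.3]
finger_gap: 0.764
gripper_force: 22.3
```

>>> step_arm(commands=[0.002,0.028,0,0,0,0,0.003,0.056,0,0,0,0,0.004,0.084,0,0,0,0,0.006,0.112,0,0,0,0,0.007,0.14,0,0,0,0,0.008,0.166,0,0,0,0,0.009,0.19,0,0,0,0,0.011,0.21,0,0,0,0,0.011,0.225,0,0,0,0,0.011,0.232,0,0,0,0])

```text
t: 15.65
tcp_pos: [0.4908, -0.2157, 0.2586]
tool_rot: [0.998, -0.068, -0.001, -0.0]
force: [-0.3, 1.4, 0.6]
finger_gap: 0.764
gripper_force: 22.3
```

```bash
python3 -c "
from h import *
manip.snapshot('top')
s=manip.snapshot('top');S=manip.snapshot('scene')
to(bal(0,0,.2),-97.6)
f=lambda im,x,y,w,h,k:cv2.resize(im[y:y+h,x:x+w],None,fx=k,fy=k,interpolation=cv2.INTER_CUBIC)
k=5.;o=(205,95);B=f(S['pixels'],*o,115,118,k)
def pl(Xs,col):
  q=np.array([[(c-a+.5)*k-.5 for c,a in zip(proj(S,X),o)] for X in Xs]);cv2.polylines(B,[q.round().astype(int)],False,col,1)
th=np.linspace(0,2*np.pi,60)
pl([bal(.06*np.cos(a),.06*np.sin(a),.078) for a in th],(0,0,255))
pl([bal(x,y,.17) for x,y in((-.085,-.085),(-.085,.085),(.064,.085),(.064,-.085),(-.085,-.085))],(255,0,0))
pl([bal(x,y,.1915) for x,y in((.064,-.035),(.064,.035),(.074,.035),(.074,-.035),(.064,-.035))],(0,255,0))
cv2.imwrite('pics/c7.png',B)
"
```

```text
tcp [ 0.4912 -0.214   0.259 ] F [ 0.7  0.5 -0.3] gap 0.768 t 15.8
 tool-y yaw -97.78  axes x [ 0.991 -0.135 -0.001]  q6 1.09
 shift mm [-2.3 -0.4 59. ]
 turn z -0.18
```

View pics/c7.png

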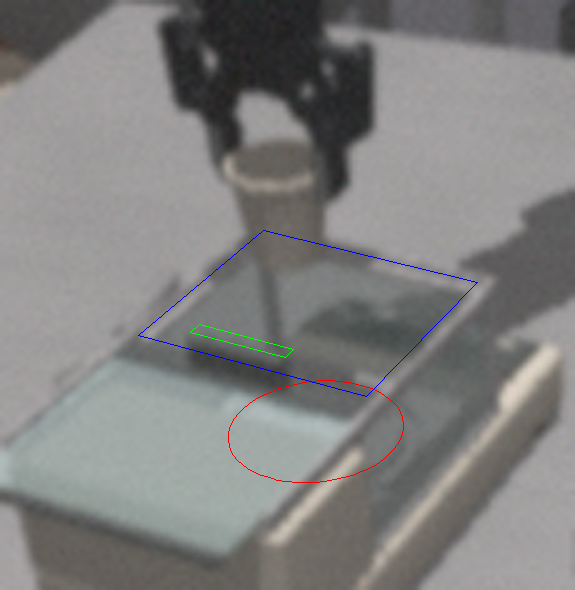

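Scene crop: the cup is held upright with its rim at about (271,167). The chamber overlay fits to about 1.5 px, low by about 8 crop px at the handle. I check the camera bias with the held rim.

```bash
python3 -c "
from h import *
S=manip.snapshot('scene')
p=manip.sense()['tcp_pos'];q=proj(S,p+[0,0,.0247]);k=5.
print('rim pred',[(c-a+.5)*k-.5 for c,a in zip(q,(205,95))])
for y in(-.035,.035):
  for x in(.064,.074): print(x,y,[round((c-a+.5)*k-.5) for c,a in zip(proj(S,bal(x,y,.1915)),(205,95))],[round((c-a+.5)*k-.5) for c,a in zip(proj(S,bal(x+.005,y,.1915)),(205,95))])
g=cv2.cvtColor(S['pixels'],6)
# dark handle profile: vertical column through handle middle, at crop u~240
print(g[150:178,205+46:205+58].mean(1).round())
print(g[115:140,205+44:205+66].min(1))
"
```

```text
rim pred [np.float64(282.365039908082), np.float64(161.6473570501601)]
0.064 -0.035 [199, 324] [194, 328]
0.074 -0.035 [190, 332] [185, 336]
0.064 0.035 [293, 349] [289, 353]
0.074 0.035 [285, 357] [280, 361]
[113. 115. 115. 115. 115. 116. 116. 115. 115. 116. 115. 116. 114. 111.
 106.  99.  88.  76.  69.  67.  69.  76.  89. 108. 130. 151. 166. 174.]
[39 40 43 40 43 41 41 40 41 46 51 58 58 61 65 67 68 75 76 80 81 87 89 91
 92]
```

>>> step_arm(commands=[-0.001,-0.001,0.005,0,0,0,-0.003,-0.001,0.015,0,0,0,-0.003,-0.001,0.03,0,0,0,-0.003,-0.001,0.047,0,0,0,-0.003,-0.001,0.065,0,0,0,-0.003,-0.001,0.083,0,0,0,-0.003,-0.001,0.1,0,0,0,-0.003,-0.001,0.115,0,0,0,-0.003,-0.001,0.126,0,0,0,-0.003,-0.001,0.132,0,0,0])

```text
t: 16.85
tcp_pos: [0.4883, -0.2118, 0.1259]
tool_rot: [0.998, -0.067, -0.001, -0.001]
force: [-0.0, 0.0, 0.3]
finger_gap: 0.762
gripper_force: 22.3
```

>>> step_arm(commands=[0,0,0.0005,0,0,0,0,0,0.001,0,0,0,0,0,0.0015,0,0,0,0,0,0.002,0,0,0,0,0,0.0025,0,0,0,0,0,0.003,0,0,0,0,0,0.0035,0,0,0,0,0,0.004,0,0,0,0,0,0.0045,0,0,0,0,0,0.005,0,0,0])

```text
t: 17.85
tcp_pos: [0.4889, -0.2127, 0.1222]
tool_rot: [0.998, -0.067, -0.0, -0.0]
force: [-0.5, 0.0, -0.3]
finger_gap: 0.77
gripper_force: 22.4
```

>>> step_arm(commands=[0,0,0.0003,0,0,0,0,0,0.0006,0,0,0,0,0,0.0009,0,0,0,0,0,0.0012,0,0,0,0,0,0.0015,0,0,0,0,0,0.0018,0,0,0,0,0,0.0021,0,0,0,0,0,0.0024,0,0,0,0,0,0.0026,0,0,0,0,0,0.0026,0,0,0])

```text
t: 18.85
tcp_pos: [0.4889, -0.2126, 0.1197]
tool_rot: [0.998, -0.067, -0.0, -0.0]
force: [-0.4, -0.8, -0.8]
finger_gap: 0.766
gripper_force: 22.4
```

>>> step_arm(commands=[0,0,0.0002,0,0,0,0,0,0.0004,0,0,0,0,0,0.0006,0,0,0,0,0,0.0008,0,0,0,0,0,0.001,0,0,0,0,0,0.0012,0,0,0,0,0,0.0014,0,0,0,0,0,0.0015,0,0,0,0,0,0.0015,0,0,0,0,0,0.0015,0,0,0])

```text
t: 19.85
tcp_pos: [0.4892, -0.2127, 0.1189]
tool_rot: [0.998, -0.067, 0.0, 0.0]
force: [0.1, 1.0, 6.1]
finger_gap: 0.765
gripper_force: 22.6
```

Contact at 6 N, at the expected height of 0.119. I ease the pressure off and open.

>>> step_arm(commands=[0,0,-0.0002,0,0,0,0,0,-0.0004,0,0,0,0,0,-0.0005,0,0,0,0,0,-0.0005,0,0,0,0,0,-0.0005,0,0,0,0,0,-0.0005,0,0,0,0,0,-0.0005,0,0,0,0,0,-0.0005,0,0,0,0,0,-0.0005,0,0,0,0,0,-0.0005,0,0,0])

```text
t: 20.85
tcp_pos: [0.489, -0.2127, 0.1189]
tool_rot: [0.998, -0.067, 0.0, 0.0]
force: [-0.5, 0.7, 6.1]
finger_gap: 0.759
gripper_force: 22.6
```

>>> step_arm(commands=[0,0,0,0,0,0,0,0,0,0,0,0,0,0,0,0,0,0,0,0,0,0,0,0,0,0,0,0,0,0,0,0,0,0,0,0,0,0,0,0,0,0,0,0,0,0,0,0,0,0,0,0,0,0,0,0,0,0,0,0], jaw=95)

```text
t: 21.85
tcp_pos: [0.4889, -0.2127, 0.1187]
tool_rot: [0.998, -0.067, 0.0, 0.0]
force: [-0.7, -0.1, 0.2]
finger_gap: 0.947
gripper_force: 0.0
```

>>> step_arm(commands=[0,0,-0.003,0,0,0,0,0,-0.008,0,0,0,0,0,-0.015,0,0,0,0,0,-0.023,0,0,0,0,0,-0.033,0,0,0,0,0,-0.045,0,0,0,0,0,-0.058,0,0,0,0,0,-0.072,0,0,0,0,0,-0.086,0,0,0,0,0,-0.1,0,0,0])

```text
t: 22.85
tcp_pos: [0.4889, -0.2127, 0.2203]
tool_rot: [0.998, -0.067, 0.0, 0.0]
force: [-0.4, 0.0, 0.4]
finger_gap: 0.949
gripper_force: 0.0
```

```bash
python3 -c "
from h import *
to(bal(.12,0,.235),-97.6);tobal()"
```

```text
tcp [ 0.4889 -0.2127  0.2203] F [-0.4  0.   0.4] gap 0.949 t 22.85
 tool-y yaw -97.73  axes x [ 0.991 -0.135  0.001]  q6 1.09
 shift mm [120.2   0.2 -14.6]
 turn z -0.13
 in balance frame -0.0001 0.0005
```

>>> step_arm(commands=[0.005,-0.005,-0.01,0,0,0,0.01,-0.02,-0.02,0,0,0,0.018,-0.04,-0.02,0,0,0,0.028,-0.065,-0.02,0,0,0,0.04,-0.095,-0.02,0,0,0,0.05,-0.125,-0.02,0,0,0,0.06,-0.155,-0.02,0,0,0,0.07,-0.18,-0.02,0,0,0,0.08,-0.2,-0.02,0,0,0,0.08,-0.21,-0.02,0,0,0], jaw=0)

```text
t: 23.85
tcp_pos: [0.5976, -0.0125, 0.2389]
tool_rot: [0.998, -0.066, 0.0, -0.0]
force: [-0.6, -0.4, -1.0]
finger_gap: -0.002
gripper_force: 0.0
```

```bash
python3 -c "
from h import *
s=manip.snapshot('top');S=manip.snapshot('scene')
f=lambda im,x,y,w,h,k:cv2.resize(im[y:y+h,x:x+w],None,fx=k,fy=k,interpolation=cv2.INTER_CUBIC)
A=f(s['pixels'],348,165,80,80,5);T=f(S['pixels'],225,120,80,80,5)
B=f(S['pixels'],360,180,80,40,4)
C=np.zeros((560,800,3),np.uint8);C[:400,:400]=A;C[:400,400:]=T;C[400:560,:320]=B
cv2.imwrite('pics/c8.png',C)
to(bal(.118,0,.24),-97.6);tobal()"
```

```text
tcp [ 0.596  -0.0132  0.2386] F [0.7 0.4 0.7] gap -0.0 t 23.95
 tool-y yaw -97.57  axes x [ 0.991 -0.132 -0.001]  q6 1.49
 shift mm [ 38.2 212.4  -1.5]
 turn z 0.03
 in balance frame 0.0796 0.2124
```

View pics/c8.png

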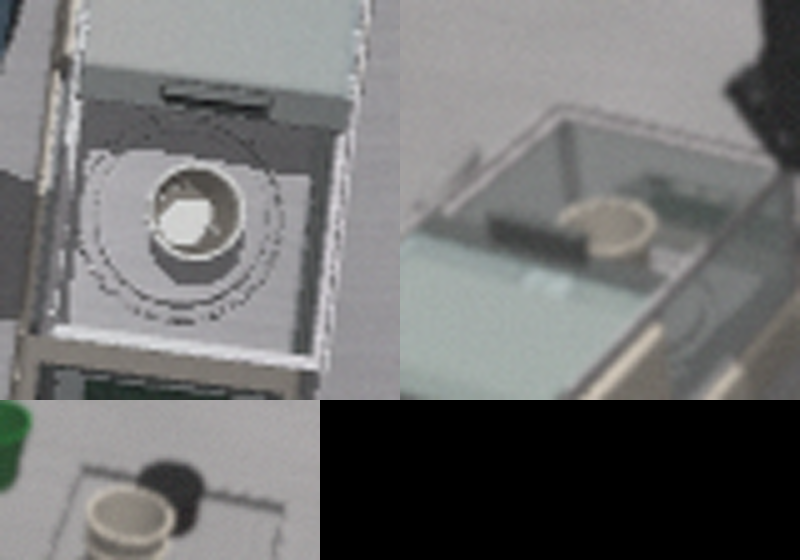

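Upright on the pan: the rim is at crop (197,214) in the top view and the pan disc centre at about (183.5,218). I compute the offset with each point's own height.

```bash
python3 -c "
from h import *
s=manip.snapshot('top')
px=lambda u,v:(348+(u+.5)/5-.5,165+(v+.5)/5-.5)
print(ray(s,*px(197,214),.144),ray(s,*px(183.5,218),.078))
g=s['pixels'];A=cv2.cvtColor(g,6)
best=max((np.mean([0]) ,0) for _ in [0])
# best pan edge: darkest mean along circle of radius 60 mm at z=.078, excluding back (shadow) part
th=np.radians(np.arange(100,261,2));B=cv2.GaussianBlur(A,(0,0),.6).astype(np.float32)
r=[]
for x in np.arange(-.012,.0121,.001):
  for y in np.arange(-.012,.0121,.001):
    for R in(.059,.060,.061):
      q=np.array([proj(s,bal(x+R*np.cos(t),y+R*np.sin(t),.078)) for t in th],np.float32)
      r.append((cv2.remap(B,q[:,:1],q[:,1:],1).mean(),round(x,3),round(y,3),R))
r.sort();print(r[:6])
"
```

```text
[ 0.4874 -0.215   0.144 ] [ 0.4878 -0.2151  0.078 ]
[(np.float32(137.77585), np.float64(0.012), np.float64(0.012), 0.061), (np.float32(137.95726), np.float64(0.012), np.float64(0.012), 0.06), (np.float32(138.177), np.float64(-0.003), np.float64(0.0), 0.059), (np.float32(138.29422), np.float64(0.011), np.float64(0.012), 0.06), (np.float32(138.32567), np.float64(-0.003), np.float64(-0.001), 0.059), (np.float32(138.40987), np.float64(-0.002), np.float64(0.0), 0.059)]
```

The cup is centred within about 1 mm. Next, get behind the handle and shut the door.

>>> step_arm(commands=[0.005,0.01,0,0,0,0,0.01,0.03,0,0,0,0,0.016,0.06,0,0,0,0,0.022,0.09,0,0,0,0,0.028,0.12,0,0,0,0,0.034,0.15,0,0,0,0,0.037,0.175,0,0,0,0,0.038,0.195,0,0,0,0,0.038,0.207,0,0,0,0,0.038,0.212,0,0,0,0])

```text
t: 25.0
tcp_pos: [0.6049, -0.2323, 0.2386]
tool_rot: [0.998, -0.069, -0.0, -0.0]
force: [0.4, 0.5, -0.0]
finger_gap: 0.007
gripper_force: 0.0
```

>>> step_arm(commands=[0,0,0,0,0,0,0,0,0.005,0,0,0,0,0,0.015,0,0,0,0,0,0.025,0,0,0,0,0,0.035,0,0,0,0,0,0.043,0,0,0,0,0,0.05,0,0,0,0,0,0.055,0,0,0,0,0,0.059,0,0,0,0,0,0.062,0,0,0])

```text
t: 26.0
tcp_pos: [0.6056, -0.2306, 0.1765]
tool_rot: [0.998, -0.067, 0.0, 0.0]
force: [0.1, -0.3, 0.6]
finger_gap: 0.004
gripper_force: 0.0
```

```bash
python3 -c "
from h import *
to(bal(-.06,0,.177),-97.6);tobal()"
```

```text
tcp [ 0.6056 -0.2306  0.1765] F [ 0.1 -0.3  0.6] gap 0.004 t 26.0
 tool-y yaw -97.74  axes x [ 0.991 -0.135  0.   ]  q6 1.17
 shift mm [-177.9   -1.4   -0.5]
 turn z -0.14
 in balance frame 0.1179 -0.0019
```

>>> step_arm(commands=[-0.008,0,0,0,0,0,-0.016,0,0,0,0,0,-0.021,0,0,0,0,0,-0.025,0,0,0,0,0,-0.029,0,0,0,0,0,-0.034,0,0,0,0,0,-0.041,0,0,0,0,0,-0.049,0,0,0,0,0,-0.057,0,0,0,0,0,-0.065,0,0,0,0,0])

```text
t: 27.0
tcp_pos: [0.5407, -0.2218, 0.1771]
tool_rot: [0.998, -0.067, 0.0, 0.0]
force: [3.2, 0.2, 2.6]
finger_gap: 0.001
gripper_force: 1.2
```

>>> step_arm(commands=[-0.008,0,0,0,0,0,-0.017,0,0,0,0,0,-0.026,0,0,0,0,0,-0.035,0,0,0,0,0,-0.044,0,0,0,0,0,-0.053,0,0,0,0,0,-0.062,0,0,0,0,0,-0.07,0,0,0,0,0,-0.078,0,0,0,0,0,-0.085,0,0,0,0,0])

```text
t: 28.0
tcp_pos: [0.4562, -0.2104, 0.1767]
tool_rot: [0.998, -0.067, -0.0, 0.0]
force: [2.5, -0.5, 1.2]
finger_gap: -0.003
gripper_force: 1.2
```

```bash
python3 -c "
from h import *
to(None);tobal()"
```

```text
tcp [ 0.4562 -0.2104  0.1767] F [ 2.5 -0.5  1.2] gap -0.003 t 28.0
 tool-y yaw -97.74  axes x [ 0.991 -0.135 -0.   ]  q6 1.05
 in balance frame -0.0329 -0.0015
```

>>> step_arm(commands=[-0.006,0,0,0,0,0,-0.01,0,0,0,0,0,-0.0125,0,0,0,0,0,-0.0145,0,0,0,0,0,-0.016,0,0,0,0,0,-0.0175,0,0,0,0,0,-0.019,0,0,0,0,0,-0.0205,0,0,0,0,0,-0.022,0,0,0,0,0,-0.0235,0,0,0,0,0])

```text
t: 29.0
tcp_pos: [0.4335, -0.2071, 0.1766]
tool_rot: [0.998, -0.067, -0.0, -0.0]
force: [2.1, -1.8, -0.7]
finger_gap: 0.002
gripper_force: 1.0
```

>>> step_arm(commands=[-0.001,0,0,0,0,0,-0.002,0,0,0,0,0,-0.003,0,0,0,0,0,-0.004,0,0,0,0,0,-0.005,0,0,0,0,0,-0.006,0,0,0,0,0,-0.007,0,0,0,0,0,-0.008,0,0,0,0,0,-0.009,0,0,0,0,0,-0.01,0,0,0,0,0])

```text
t: 30.0
tcp_pos: [0.431, -0.207, 0.177]
tool_rot: [0.998, -0.07, 0.008, 0.001]
force: [23.8, 3.7, -15.2]
finger_gap: 0.001
gripper_force: 10.7
```

Shut against the stop, where geometry predicts it (tool at −58 mm). I back off and rise clear.

>>> step_arm(commands=[0.003,0,0,0,0,0,0.008,0,0,0,0,0,0.015,0,0,0,0,0,0.022,0,0,0,0,0,0.024,0,-0.005,0,0,0,0.024,0,-0.015,0,0,0,0.024,0,-0.03,0,0,0,0.024,0,-0.05,0,0,0,0.024,0,-0.07,0,0,0,0.024,0,-0.085,0,0,0])

```text
t: 31.0
tcp_pos: [0.4474, -0.2092, 0.2638]
tool_rot: [0.998, -0.068, 0.001, 0.0]
force: [0.3, -0.3, 0.8]
finger_gap: -0.001
gripper_force: 0.0
```

>>> step_arm(commands=[0.005,-0.015,0,0,0,0,0.01,-0.035,0,0,0,0,0.02,-0.065,0,0,0,0,0.03,-0.095,0,0,0,0,0.04,-0.125,0,0,0,0,0.05,-0.155,0,0,0,0,0.06,-0.18,0,0,0,0,0.07,-0.2,0,0,0,0,0.075,-0.21,0,0,0,0,0.075,-0.21,0,0,0,0])

```text
t: 32.0
tcp_pos: [0.5503, -0.0103, 0.2622]
tool_rot: [0.998, -0.067, 0.0, 0.0]
force: [0.8, -1.2, -0.4]
finger_gap: 0.001
gripper_force: 0.0
```

```bash
python3 -c "
from h import *
s=manip.snapshot('top');S=manip.snapshot('scene')
f=lambda im,x,y,w,h,k:cv2.resize(im[y:y+h,x:x+w],None,fx=k,fy=k,interpolation=cv2.INTER_CUBIC)
C=np.zeros((600,800,3),np.uint8);C[:440,:400]=f(s['pixels'],345,160,80,88,5);C[:400,400:]=f(S['pixels'],215,120,80,80,5)
C[440:600,:320]=f(s['pixels'],225,185,80,40,4);C[400:600,480:800]=f(S['pixels'],360,180,80,50,4)
cv2.imwrite('pics/c9.png',C);to(None);tobal()"
```

```text
tcp [ 0.5495 -0.0116  0.2619] F [ 0.1  0.2 -0.5] gap 0.004 t 32.1
 tool-y yaw -97.73  axes x [ 0.991 -0.135 -0.001]  q6 1.48
 in balance frame 0.0333 0.2078
```

View pics/c9.png

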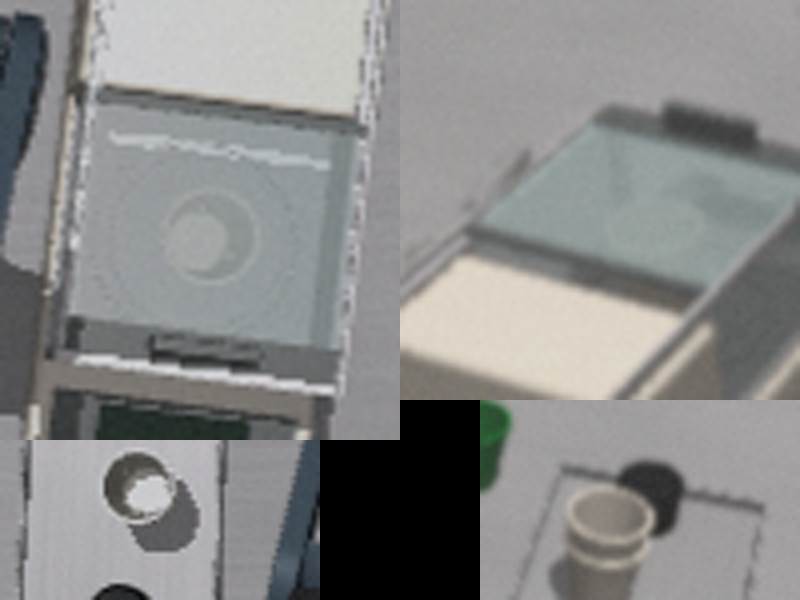

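The door is shut, with its handle at the front frame (205,350). The cup stands upright in the middle under the glass at (210,237), and the two remaining cups still stand in the tray. I hand it in.

```bash
python3 -c "
from station import manip
print(manip.sign_off())"
```

```text
the job is handed in; nothing more can be done
None
```

The job is done and handed in at about 32 s: the door was slid fully back, the top cup turned about 46° in the nest, drawn off and set upright within about 1 mm of the pan's centre by the top camera, and the door shut to its stop with the other two cups still standing.

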